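# Proof-pull a tray handle with a spring scale

### The arm

A 7-joint arm with a two-finger parallel gripper is mounted at the origin on the work surface. World frame = base frame: x ahead of the robot, y to its left, z up, the work surface at z = 0. Lengths are in m, angles in rad, forces in N, time in s.
With the tool pointing down it reaches from about 0.4 to 0.75 m from the base axis. Payload 19.5 kg.
Tool frame: the origin (TCP) lies at the very end of the fingers, on their centre line; the grasp point (between the pads) lies 19 mm behind it; z points along the fingers, y is the line along which they close (so a half turn about z gives the same grasp; the last joint's range is limited). The gripper opens to 85 mm and grips with 20 to 120 N. Pads are 22 mm wide; open, the fingers measure 114 mm over their backs; the gripper's body (76 mm by 85 mm) begins 54 mm behind the grasp point. The pads swing forward as they close: fully open they stand 13 mm farther back than shut.
Start: joints at [1.098, 0.707, -0.028, 1.485, 0.022, 0.951, -0.075], TCP at [0.24, -0.522, 0.231] pointing down, gripper open.
Joint ranges: [-2.71, 2.71], [-0.32, 2.16], [-1.57, 1.52], [0, 2.45], [-1.46, 4.6], [0, 2.02], [-2.83, 2.83]. Speed limits (rad/s): [1.89, 1.89, 2.57, 2.57, 3.01, 3.01, 3.01].

### API

Orientations are given as a rotation vector (axis times angle).
In Python, from station import ctrl gives the robot as it stands.
- The arm moves only by the tool jog_arm, never from a script. Its argument "moves" is a list of rows, each an object with "offset": the shift along the tool's x, y, z normalised to -1 to 1, where 1 is 0.2 m, a list of three; "angular": the turn, a rotation vector about the tool's x, y, z normalised to -1 to 1, where 1 is pi rad, a list of three. A call has 1 to 12 rows; each row is the pose to reach, as a shift and turn from the pose commanded when the call began, along the tool's axes at that moment, turning the shorter way round; what a row does not reach only later rows make up. A row lasts 1/12 s, in which the tool goes at most 41.7 mm and 7.16 degrees, less where a joint would pass 70% of its speed; a pose out of reach is approached as far as the arm can. A call with a number of a shift or a turn outside -1 to 1 is refused whole. A call with a gripper value outside its range is refused whole. "grip" is the closure in counts, from 0 (fully open) to 255 (shut), set as the call begins (left out, the last holds). The fingers move at their own pace and stop on an object; the grip force is fixed at half the most. Time passes only in rows, so rows that repeat a pose let the fingers close. It gives the time, the measured TCP pose, the force, the opening and the grip force at its end, in the units of the state.
- ctrl.observe(): the state, without advancing time (a new reading comes with each control period).
- ctrl.grab_frame(name): name is "side" or "top" or "wrist"; returns a dict with "image" (400x640x3 uint8, blue, green, red), "vfov" (degrees; the focal length in pixels is half the picture's height over the tangent of half this angle, whatever the lens; pixels are square), "cx", "cy" (the principal point, pixels), "k1" (the pictures are not rectified: a ray, as slopes to the right and down, at radius r is drawn at 1 + k1 r^2 times it, then the intrinsics apply), "cam_to_world" (4x4, takes a point from camera to world coordinates). Camera axes: x right, y up, looking along -z (the intrinsics and any distortion apply to the point x, -y, -z); pixel columns grow to the right and rows downward; lengths in m; the calibration is good to about 2 mm. A picture is of the moment at which its call begins. There is no depth.
- ctrl.job_done(): hands the job in; it is judged then, once.
The state is a dict: "t": time; "q": joint angles; "joint_velocities": joint speeds; "effort": joint torques, N m; "eef_pos": TCP position; "tool_rot": TCP orientation; "ft_force": force on the tool from outside, world axes, zero at the start; "torque": the same for the moment, N m; "grip_width": finger opening in m; "finger_force": force on a finger pad.
Only numpy, scipy, OpenCV 4.12 (cv2) and the standard library are available. Lean on these libraries where they do the work, as an engineer would, in place of code of your own. Each camera call takes 0.05 s, during which the arm holds its last target. There are 200 camera calls.

### The job

The tray wedged on the plywood board has a freshly glued end that needs a proof pull: pick up the spring scale by its black rubber grip, lower its hook from above over the middle of the tray's near handle rail, and gently draw the scale out, level and straight away from that end, until its pointer stands at the brass clip, never well past it. Finish while still holding it there in the gripper, off the bench, so that I can look at the joint under load. Keep the gripper off the varnished tray, and leave the other pots and tools on the bench where they are.

Things in the scene. Friction and masses are not known exactly. Their poses are not given: they have to be found in the camera images.
- scale_grip (a point): Hand spring scale (about 0.3 kg) lying on the bench: box housing 150 long, 30 wide, 40 high; its rear is a black rubber grip 62 long, 33 wide, 42 high. This point: centre of that grip, 20 above the underside. x along the scale to the hook, y left, z up. Housing from 32 behind to 118 ahead of this point, a wire loop to 64 behind, white scale face on top of the front part.
- hook (a point): Middle of the underside of the hook's flat top, which belongs over the rail. Axes as scale_grip; with the rod in, 158 ahead of scale_grip, 11 above, same middle line. Hook: 6 mm wire in the scale's upright plane, mouth down: riser, flat top, tip running down. Clear mouth 13 behind to 16 ahead of this point; tip ends 26 below it; housing's front 35 behind (rod in).
- pointer (a point): The scale's pointer: dark steel bar across the white face, on the rod (moves with the hook). With the rod in it is 51 ahead of scale_grip and 22 above it; same axes as the scale.
- clip_mark (a point): The mark: a brass clip astride the housing with a brass finger on the left half of the white face, standing somewhere ahead of the pointer; it does not move by itself. Same height and axes as the pointer; the pull is right when the pointer is level with it along x.
- rod (a joint): How far the rod with hook and pointer is drawn out of the housing, m: 0 fully in, stop at 0.055. The spring pulls it back in: about 1.6 N to start it, then 320 N/m more (11 to 16 N at the clip).
- clip (a joint): Where the clip stands on the same scale as joint rod, m: rod equal to clip means that the pointer is at the clip. 0.028 to 0.044.
- handle (a point): Middle of the top edge of the near handle rail of the decorated blue tray (240 x 170) wedged on the board; fixed. x level, into the tray (the pull is along -x), y along the rail, z up; 101 above the bench. Rail 12 thick (6 each side of this point), 26 high, 110 long, hand slot 22 high below; nothing behind it inside. The undecorated blue tray at the far left is not meant.
- tray: The same painted tray, 240 x 170, side walls 45 high, end rails 83 above its underside; origin at the centre of its underside, 18 above the bench; x as for handle, which lies at -114, 0, +83 from here. Varnished: not to be touched by the gripper.
- board: Plywood workboard under the tray, 310 x 220 x 18, screwed to the bench; two wooden stops 26 high, 34 wide hold the tray's near end at its corners, outside the rail; origin at the centre of its underside, x as the tray's.
- brush: Bystander: flat paint brush with a wooden handle, 220 long, lying; origin at its underside, x along it.
- pot_a: Bystander: lidded terracotta paint pot, 68 diameter, 75 high; origin at its underside.
- pot_b: Bystander: smaller lidded paint pot, 60 diameter, 68 high; origin at its underside.
- glue: Bystander: white glue bottle, 54 diameter, 150 high, upright; origin at its underside.
- tape: Bystander: roll of masking tape lying flat, 96 diameter, 24 high; origin at its underside.
- sander: Bystander: cork sanding block, 102 x 58 x 28 high; origin at its underside.
- jar: Bystander: glass jar with a steel lid, 70 diameter, 95 high; origin at its underside.
There are look-alikes about, which are no part of the job. There is more than one size of the part that bears scale_grip; the job needs the larger.

How it is judged:
On the way:
1. the hook sits over the rail of the tray's near handle with the rod still in (x of hook in the frame of handle between -0.016 and 0.016 m and y of hook in the frame of handle between -0.03 and 0.03 m and z of hook in the frame of handle between -0.012 and 0.009 m and value of joint rod below 0.012 m), for 0.2 s.
At the end, for the whole second after the job is handed in: The gripper holds the scale clear of bench and board, its hook pulls on the near rail within 25 mm of its middle (over 5 N), pointer at rest within 4 mm of the clip, scale level and in line with the tray within 0.2 rad (x of hook in the frame of handle between -0.016 and 0.016 m and y of hook in the frame of handle between -0.025 and 0.025 m and z of hook in the frame of handle between -0.012 and 0.009 m and x of pointer in the frame of clip_mark between -0.004 and 0.004 m and velocity of joint rod between -0.01 and 0.01 m/s and contact force between scale and tray above 5 N and contact force between scale and the fingers above 3 N and contact force between scale and board below 0.5 N and contact force between scale and table below 0.5 N and height (world z) of scale_grip above 0.06 m and angle between scale_grip's own z axis and vertical below 0.2 rad and angle between the x axis of scale_grip and the x axis of handle, either way round below 0.2 rad); the arm keeps its last pose, push and grip.
It fails at once if the pointer is drawn more than 8 mm past the clip (x of pointer in the frame of clip_mark above 0.008 m).
It fails at once if the gripper or arm touches the tray (contact force between any of the fingers, the arm and tray above 1 N).
It fails at once if another thing on the bench is moved more than 30 mm (distance of any of brush, pot_a, pot_b, glue, tape, sander, jar from where it was at the start of the episode above 0.03 m).
It also fails if it takes over 45 s, if anything falls off the work surface, if the arm or the gripper's body presses on something with over 40 N, if the wrist force passes 120 N, or if a joint passes its speed limit or range.

## Working session

There is one attempt and no reset: what is moved stays moved. The work goes in short steps, Python scripts to look and compute and a tool call to move; the robot and the scene stay as the last step left them, time stands still between calls to the robot, and variables do not carry over. Pictures are saved under pics/ and viewed, at most 10 in all, crops included, and the job is handed in when it is done.

Besides the shell and the picture viewer there is one more tool, called after "Call:" as a command line: name --argument value ..., lists and objects as JSON in quotes. jog_arm: Moves the arm, as the interface text tells. Its arguments: {"type":"object","properties":{"moves":{"type":"array","items":{"type":"object","properties":{"offset":{"type":"array","items":{"type":"number"}},"angular":{"type":"array","items":{"type":"number"}}}}},"grip":{"type":"number"}},"required":["moves"]}

```bash
ls; mkdir -p pics
cat > h.py <<'E'
import numpy as np, cv2, pickle
from scipy.spatial.transform import Rotation as R
def grab(name, fn):
    from station import ctrl
    f=ctrl.grab_frame(name); cv2.imwrite('pics/'+fn+'.png', f['image'])
    pickle.dump(f, open(fn+'.pkl','wb')); return f
def load(fn): return pickle.load(open(fn+'.pkl','rb'))
def K(f):
    fl=200/np.tan(np.radians(f['vfov'])/2)
    return np.array([[fl,0,f['cx']],[0,fl,f['cy']],[0,0,1.]]), np.array([f['k1'],0,0,0,0.])
def ray(f,uv):
    k,d=K(f); p=cv2.undistortPoints(np.array([[uv]],float),k,d)[0,0]
    T=np.array(f['cam_to_world']); return T[:3,3], T[:3,:3]@np.array([p[0],-p[1],-1])
def atz(f,uv,z):
    o,v=ray(f,uv); return o+v*(z-o[2])/v[2]
def proj(f,P):
    k,d=K(f); T=np.array(f['cam_to_world']); c=(np.atleast_2d(P)-T[:3,3])@T[:3,:3]
    c=c*[1,-1,-1]; return cv2.projectPoints(c.reshape(-1,1,3),np.zeros(3),np.zeros(3),k,d)[0].reshape(-1,2)
E
python3 - <<'E'
from h import *
for n in ('top','side','wrist'):
    f=grab(n,n+'0'); print(n,f['vfov'],f['k1'],np.round(f['cam_to_world'],3).tolist())
from station import ctrl
print(ctrl.observe())
E
```

```text
pics
top 44.87091023347675 -0.054705877212229304 [[-0.014, 0.996, -0.09, 0.415], [-1.0, -0.015, -0.008, -0.01], [-0.009, 0.09, 0.996, 1.458], [0.0, 0.0, 0.0, 1.0]]
side 45.44590846554769 -0.04986571131070827 [[-0.968, 0.167, -0.188, 0.287], [-0.252, -0.626, 0.738, 0.994], [0.006, 0.761, 0.648, 0.963], [0.0, 0.0, 0.0, 1.0]]
wrist 64.89060179841523 0.016972663192799525 [[0.417, 0.863, 0.284, 0.313], [-0.909, 0.397, 0.13, -0.49], [-0.001, -0.312, 0.95, 0.375], [0.0, 0.0, 0.0, 1.0]]
{'t': 0.15, 'q': array([ 1.09828202,  0.7069383 , -0.0276124 ,  1.48489391,  0.02198465,
        0.9508824 , -0.07549678]), 'joint_velocities': array([-0.001316  , -0.0011983 ,  0.00082567, -0.00181356, -0.00028852,
        0.00074437, -0.00125848]), 'effort': array([ 2.85714872e-03, -8.83301497e+01,  1.23542380e+00, -2.36189014e+01,
        1.70324289e-02,  5.44816503e-03,  5.60015633e-05]), 'eef_pos': array([ 0.24004759, -0.52227907,  0.23094683]), 'tool_rot': array([-3.06821217e+00, -6.71312760e-01,  2.93219777e-04]), 'ft_force': array([-0.43346914,  0.01734104,  0.47658101]), 'torque': array([-0.02627765,  0.02746846, -0.01110647]), 'finger_force': 0.0, 'grip_width': 0.08534335294709566}
```

View pics/top0.png

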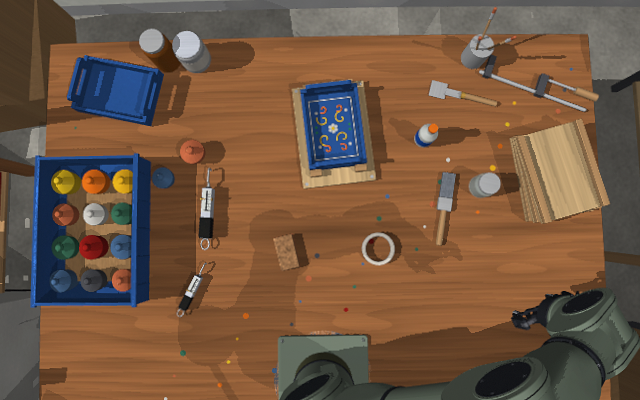

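View pics/side0.png

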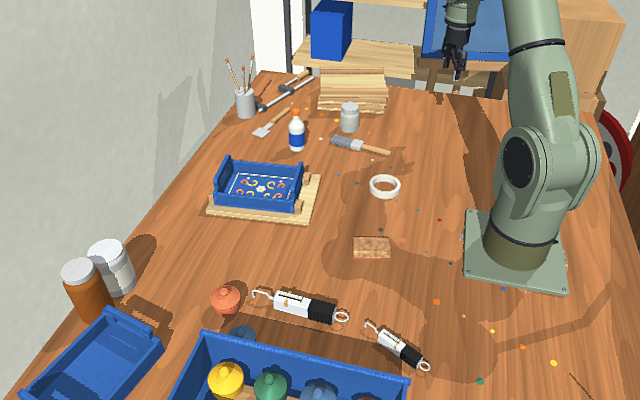

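The scene is clear: the larger scale appears to be at top px (207,210), with the smaller look-alike at (193,290). The decorated tray is at (333,130). Next I'll enlarge both areas.

Run:
```python
from h import *
a=cv2.imread('pics/top0.png'); s=cv2.imread('pics/side0.png')
o=np.zeros((600,780,3),np.uint8)
z=lambda im,k:cv2.resize(im,None,fx=k,fy=k,interpolation=cv2.INTER_CUBIC)
c=z(a[160:260,175:240],6);o[:600,:390]=c
c=z(a[72:172+20,290:387],4);o[:480,392:780]=c
cv2.imwrite('pics/c1.png',o)
o=np.zeros((600,800,3),np.uint8)
o[:300,:]=z(s[270:330,225:385],5)[:300,:800]; o[300:,:520]=z(s[145:220,200:330],4)
cv2.imwrite('pics/c2.png',o)
```

```text
(no output)
```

View pics/c1.png

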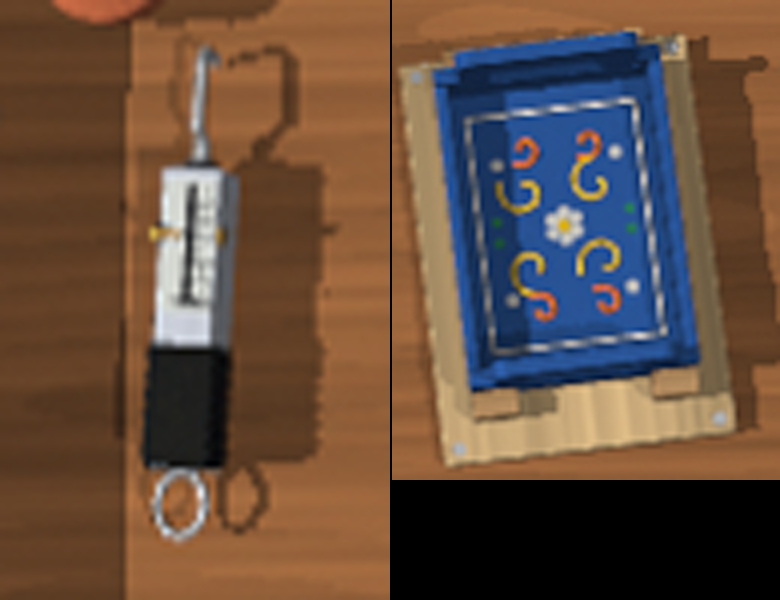

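View pics/c2.png

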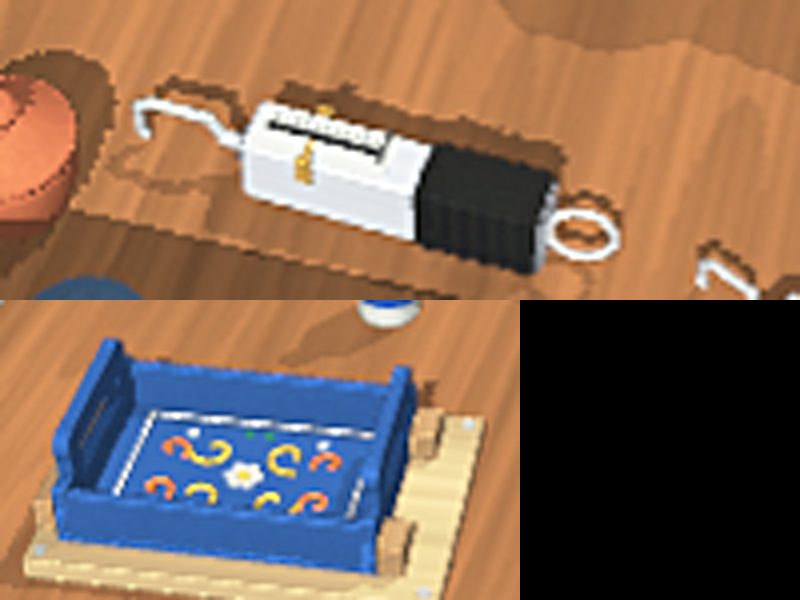

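```bash
cat > fit.py <<'E'
from h import *
from scipy.optimize import least_squares
T=load('top0'); S=load('side0')
t1=lambda x,y:((x+.5)/6-.5+175,(y+.5)/6-.5+160)
s1=lambda x,y:((x+.5)/5-.5+225,(y+.5)/5-.5+270)
t2=lambda x,y:((x-392+.5)/4-.5+290,(y+.5)/4-.5+72)
s2=lambda x,y:((x+.5)/4-.5+200,(y-300+.5)/4-.5+145)
sc=[(T,t1(162,168),(118,15,20)),(T,t1(147,465),(-31,16.5,21)),(T,t1(152,347),(31,16.5,21)),
 (S,s1(247,138),(118,15,20)),(S,s1(263,100),(118,-15,20)),(S,s1(246,188),(118,15,-20)),
 (S,s1(556,182),(-31,-16.5,21)),(S,s1(532,272),(-31,16.5,-21)),(S,s1(415,238),(31,16.5,-21))]
bd=[(T,t2(402,68),(155,110,18)),(T,t2(447,467),(-155,110,18)),(T,t2(733,432),(-155,-110,18)),(T,t2(685,36),(155,-110,18)),
 (S,s2(25,573),(155,110,18)),(S,s2(487,416),(-155,-110,18))]
tr=[(T,t2(434,85),(120,85,45)),(T,t2(662,45),(120,-85,45)),(T,t2(470,388),(-120,85,45)),(T,t2(698,360),(-120,-85,45)),
 (S,s2(378,522),(-120,85,45)),(S,s2(55,490),(120,85,45)),(S,s2(57,540),(120,85,0)),(S,s2(377,574),(-120,85,0))]
def place(p,P,z0):
    c,s=np.cos(p[2]),np.sin(p[2]); P=np.array(P,float)/1000
    return np.c_[p[0]+c*P[:,0]-s*P[:,1], p[1]+s*P[:,0]+c*P[:,1], z0+P[:,2]]
def fit(d,z0,g):
    def r(p):
        W=place(p,[q[2] for q in d],z0)
        return np.concatenate([proj(f,w)[0]-np.array(uv) for (f,uv,_),w in zip(d,W)])
    s=least_squares(r,g,loss='soft_l1'); return s.x, r(s.x).reshape(-1,2)
if __name__=='__main__':
    np.set_printoptions(precision=4,suppress=True)
    ps,e=fit(sc,.02,[.35,.27,0]);print('scale',ps);print(e.round(1).tolist())
    pb,e=fit(bd,0,[.6,0,0]);print('board',pb);print(e.round(1).tolist())
    pt,e=fit(tr,.018,[.6,0,0]);print('tray',pt);print(e.round(1).tolist())
    h=place(pt,[(-114,0,83)],.018);print('handle',h)
    print('hook (bench)',place(ps,[(158,0,11)],.02))
    o=np.zeros((600,800,3),np.uint8)
    def draw(f,segs,box,k):
        im=cv2.resize(f['image'],None,fx=k,fy=k,interpolation=cv2.INTER_CUBIC)
        for W in segs:
            q=proj(f,W); cv2.polylines(im,[np.int32(((q+.5)*k-.5)*8)],False,(255,0,255),1,cv2.LINE_AA,3)
        x0,x1,y0,y1=[v*k for v in box]; return im[y0:y1,x0:x1]
    def bx(a,b):
        (x0,y0,z0),(x1,y1,z1)=a,b
        return [(x0,y0,z1),(x1,y0,z1),(x1,y1,z1),(x0,y1,z1),(x0,y0,z1)]
    ss=[place(ps,bx((-31,-16.5,-21),(31,16.5,21)),.02),place(ps,bx((31,-15,-20),(118,15,20)),.02),
        place(ps,[(145-6,0,-5),(145-6,0,17),(174+6,0,17),(174+6,0,-15)],.02)]
    rr=[place(pt,bx((-120,-55,0),(-108,55,83)),.018),place(pt,bx((108,-55,0),(120,55,83)),.018),place(pt,bx((-120,-85,0),(120,85,45)),.018)]
    b=draw(T,ss,(180,230,160,260),4);o[:b.shape[0],:200]=b
    b=draw(S,ss,(245,355,275,335),4);o[:b.shape[0],200:640]=b
    b=draw(T,rr,(293,383,75,185),3);o[250:250+330,200:470]=b
    b=draw(S,rr,(203,313,145,220),3);o[250:250+225,470:800]=b
    cv2.imwrite('pics/ov.png',o)
E
python3 fit.py
```

```text
scale [ 0.4543  0.3376 -0.0523]
[[0.6, -1.1], [-0.4, -0.1], [-0.0, -1.6], [-1.1, 0.5], [0.3, -1.4], [0.1, 0.7], [1.1, -3.1], [1.5, 0.7], [0.0, 0.7]]
board [ 0.7302 -0.044   0.105 ]
[[-1.0, -0.3], [-0.5, 0.2], [1.0, 0.1], [-0.3, -0.8], [0.2, -3.1], [0.6, 0.5]]
tray [ 0.7457 -0.0439  0.0986]
[[-0.1, -4.1], [-0.0, -0.5], [-0.1, -0.1], [1.0, 0.3], [-0.1, 1.5], [-0.3, 0.7], [1.4, -0.3], [0.6, 0.1]]
handle [[ 0.6323 -0.0551  0.101 ]]
hook (bench) [[0.6121 0.3293 0.031 ]]
```

View pics/ov.png

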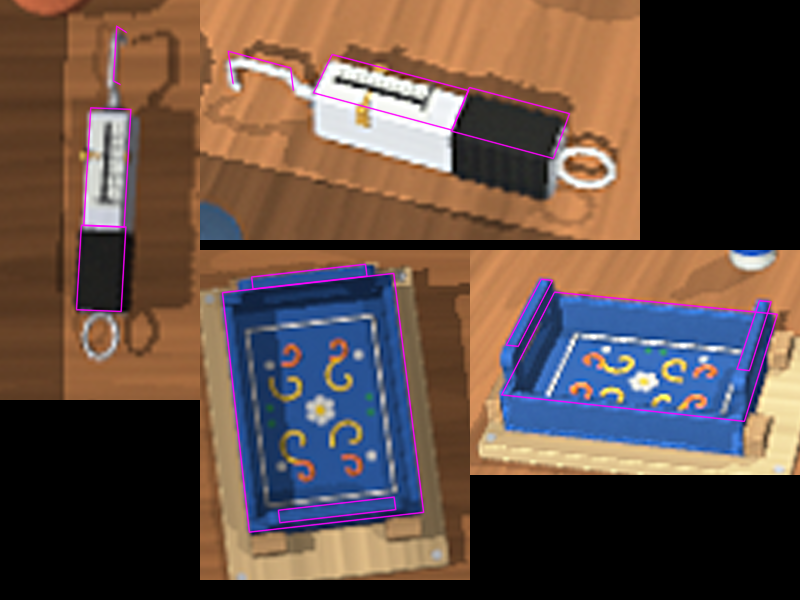

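The overlay fits both objects within 1–2 px. The scale grip is at (0.454, 0.338) with yaw -0.052, and the handle is at (0.632, -0.055) with yaw about 0.10. I'll plan the approach from those.

```bash
cat > plan.py <<'E'
import sys
from h import *
from station import ctrl
np.set_printoptions(precision=4,suppress=True)
def plan(*wps):
    "each waypoint (x,y,z,yaw of tool x, tool down): offset/0.2, angular/pi from the present pose"
    o=ctrl.observe(); R0=R.from_rotvec(o['tool_rot']); p0=o['eef_pos']
    print('t',round(o['t'],2),'p',p0,'yaw',np.arctan2(*R0.as_matrix()[[1,0],0]),'q',o['q'],'F',o['ft_force'],'T',o['torque'],'w',o['grip_width'],o['finger_force'])
    for x,y,z,a in wps:
        Rt=R.from_euler('z',a)*R.from_rotvec([np.pi,0,0])
        print(R0.inv().apply(np.array([x,y,z])-p0)/.2, (R0.inv()*Rt).as_rotvec()/np.pi)
if __name__=='__main__': plan(*[tuple(map(float,a.split(','))) for a in sys.argv[1:]])
E
python3 plan.py 0.41,-0.36,0.23,0.25 .46,-.2,.23,.1 .48,-.1,.23,-.05 .454,.338,.2,-.052
```

```text
t 0.15 p [ 0.24   -0.5223  0.2309] yaw 0.4308033330909657 q [ 1.0983  0.7069 -0.0276  1.4849  0.022   0.9509 -0.0755] F [-0.4335  0.0173  0.4766] T [-0.0263  0.0275 -0.0111] w 0.08534335294709566 0.0
[ 1.111  -0.3824  0.005 ] [-0.0003  0.      0.0576]
[ 1.6722 -1.0049  0.0055] [-0.0003  0.      0.1053]
[ 1.9719 -1.4175  0.0059] [-0.0003  0.0001  0.153 ]
[ 2.7683 -3.4615  0.1575] [-0.0003  0.0001  0.1537]
```

Call:
jog_arm --moves '[{"offset": [1, -0.4, 0], "angular": [0, 0, 0.153]}, {"offset": [1, -0.4, 0], "angular": [0, 0, 0.153]}, {"offset": [1, -0.4, 0], "angular": [0, 0, 0.153]}, {"offset": [1, -0.4, 0], "angular": [0, 0, 0.153]}, {"offset": [1, -0.4, 0], "angular": [0, 0, 0.153]}, {"offset": [1, -0.4, 0], "angular": [0, 0, 0.153]}, {"offset": [1, -0.4, 0], "angular": [0, 0, 0.153]}, {"offset": [1, -0.4, 0], "angular": [0, 0, 0.153]}]' --grip 0

```text
t: 0.82
eef_pos: [0.3884, -0.3662, 0.2312]
tool_rot: [3.141, -0.077, -0.001]
ft_force: [-0.6, -0.3, 0.3]
grip_width: 0.0853
finger_force: 0.0
```

```bash
python3 plan.py .48,-.2,.23,-.052 .49,0,.23,-.052 .454,.338,.2,-.052
```

```text
t 0.82 p [ 0.3884 -0.3662  0.2312] yaw -0.04874187794414073 q [ 0.6143  0.6511  0.1515  1.6389 -0.1204  0.861  -0.8057] F [-0.5581 -0.3142  0.2872] T [-0.0085  0.0844  0.013 ] w 0.08527360279212873 0.0
[ 0.417  -0.8524  0.0058] [0.     0.0001 0.001 ]
[ 0.4182 -1.8537  0.0057] [0.     0.0001 0.001 ]
[ 0.1562 -3.5329  0.1558] [0.     0.0001 0.001 ]
```

Call:
jog_arm --moves '[{"offset": [0.42, -1, 0]}, {"offset": [0.42, -1, 0]}, {"offset": [0.42, -1, 0]}, {"offset": [0.42, -1, 0]}, {"offset": [0.42, -1, 0]}, {"offset": [0.42, -1, 0]}, {"offset": [0.42, -1, 0]}, {"offset": [0.42, -1, 0]}]'

```text
validation failed for argument at $.mo...
```

Call:
jog_arm --moves '[{"offset": [0.1, -1, 0]}, {"offset": [0.1, -1, 0]}, {"offset": [0.1, -1, 0]}, {"offset": [0.1, -1, 0]}, {"offset": [0.1, -1, 0]}, {"offset": [0.1, -1, 0]}, {"offset": [0.1, -1, 0]}, {"offset": [0.1, -1, 0]}]'

```text
validation failed for argument at $.mo...
```

Call:
jog_arm --moves '[{"offset": [-0.15, -1, 0]}, {"offset": [-0.15, -1, 0]}, {"offset": [-0.15, -1, 0]}, {"offset": [-0.15, -1, 0]}, {"offset": [-0.15, -1, 0]}, {"offset": [-0.15, -1, 0]}, {"offset": [-0.15, -1, 0]}, {"offset": [-0.15, -1, 0]}]'

```text
validation failed for argument at $.mo...
```

```bash
python3 plan.py .454,.338,.13,-.052  .454,.338,.006,-.052
```

```text
t 0.82 p [ 0.3884 -0.3662  0.2312] yaw -0.04874187794414073 q [ 0.6143  0.6511  0.1515  1.6389 -0.1204  0.861  -0.8057] F [-0.5581 -0.3142  0.2872] T [-0.0085  0.0844  0.013 ] w 0.08527360279212873 0.0
[ 0.1563 -3.5329  0.5058] [0.     0.0001 0.001 ]
[ 0.1566 -3.533   1.1258] [0.     0.0001 0.001 ]
```

Every row needs an "angular" entry, so I'll add it.

Call:
jog_arm --moves '[{"offset": [0.42, -1, 0], "angular": [0, 0, 0]}, {"offset": [0.42, -1, 0], "angular": [0, 0, 0]}, {"offset": [0.42, -1, 0], "angular": [0, 0, 0]}, {"offset": [0.42, -1, 0], "angular": [0, 0, 0]}, {"offset": [0.42, -1, 0], "angular": [0, 0, 0]}, {"offset": [0.42, -1, 0], "angular": [0, 0, 0]}, {"offset": [0.42, -1, 0], "angular": [0, 0, 0]}, {"offset": [0.42, -1, 0], "angular": [0, 0, 0]}]'

```text
t: 1.48
eef_pos: [0.4819, -0.1719, 0.2313]
tool_rot: [3.14, -0.079, -0.001]
ft_force: [-0.8, -0.7, -0.9]
grip_width: 0.085
finger_force: 0.0
```

Call:
jog_arm --moves '[{"offset": [0.1, -1, 0], "angular": [0, 0, 0]}, {"offset": [0.1, -1, 0], "angular": [0, 0, 0]}, {"offset": [0.1, -1, 0], "angular": [0, 0, 0]}, {"offset": [0.1, -1, 0], "angular": [0, 0, 0]}, {"offset": [0.1, -1, 0], "angular": [0, 0, 0]}, {"offset": [0.1, -1, 0], "angular": [0, 0, 0]}, {"offset": [0.1, -1, 0], "angular": [0, 0, 0]}, {"offset": [0.1, -1, 0], "angular": [0, 0, 0]}]'

```text
t: 2.15
eef_pos: [0.5122, 0.0258, 0.2314]
tool_rot: [3.14, -0.082, -0.0]
ft_force: [-0.4, -1.3, -0.8]
grip_width: 0.0853
finger_force: 0.0
```

Call:
jog_arm --moves '[{"offset": [-0.15, -1, 0], "angular": [0, 0, 0]}, {"offset": [-0.15, -1, 0], "angular": [0, 0, 0]}, {"offset": [-0.15, -1, 0], "angular": [0, 0, 0]}, {"offset": [-0.15, -1, 0], "angular": [0, 0, 0]}, {"offset": [-0.15, -1, 0], "angular": [0, 0, 0]}, {"offset": [-0.15, -1, 0], "angular": [0, 0, 0]}, {"offset": [-0.15, -1, 0], "angular": [0, 0, 0]}, {"offset": [-0.15, -1, 0], "angular": [0, 0, 0]}]'

```text
t: 2.82
eef_pos: [0.493, 0.227, 0.2314]
tool_rot: [3.14, -0.083, 0.0]
ft_force: [0.0, -0.3, 0.5]
grip_width: 0.0855
finger_force: 0.0
```

```bash
python3 plan.py .454,.338,.13,-.052  .454,.338,.006,-.052
```

```text
t 2.82 p [0.493  0.227  0.2314] yaw -0.052772861347486266 q [-0.635   0.6748  0.2736  1.609  -0.2181  0.8882 -1.9038] F [ 0.0069 -0.2953  0.5325] T [-0.0543  0.0231  0.0285] w 0.08551031854980921 0.0
[-0.2244 -0.5444  0.5064] [ 0.0003 -0.0001 -0.0002]
[-0.2246 -0.545   1.1264] [ 0.0003 -0.0001 -0.0002]
```

Call:
jog_arm --moves '[{"offset": [-0.225, -0.545, 0.5], "angular": [0, 0, 0]}, {"offset": [-0.225, -0.545, 0.5], "angular": [0, 0, 0]}, {"offset": [-0.225, -0.545, 0.5], "angular": [0, 0, 0]}, {"offset": [-0.225, -0.545, 0.5], "angular": [0, 0, 0]}, {"offset": [-0.225, -0.545, 0.5], "angular": [0, 0, 0]}, {"offset": [-0.225, -0.545, 0.5], "angular": [0, 0, 0]}, {"offset": [-0.225, -0.545, 0.5], "angular": [0, 0, 0]}]'

```text
t: 3.4
eef_pos: [0.4543, 0.3383, 0.132]
tool_rot: [3.14, -0.083, 0.002]
ft_force: [0.7, -0.2, -0.2]
grip_width: 0.0852
finger_force: 0.0
```

```bash
python3 - <<'E'
from h import *
from fit import place
f=grab('wrist','w1'); ps=[.4543,.3376,-.0523]; im=f['image'].copy()
for b in ([(-31,-16.5,21),(31,-16.5,21),(31,16.5,21),(-31,16.5,21),(-31,-16.5,21)],[(31,-15,20),(118,-15,20),(118,15,20),(31,15,20)]):
    cv2.polylines(im,[np.int32(proj(f,place(ps,b,.02))*8)],False,(255,0,255),1,cv2.LINE_AA,3)
cv2.imwrite('pics/w1o.png',im)
E
python3 plan.py .454,.338,.006,-.052
```

```text
t 3.45 p [0.4543 0.3385 0.1323] yaw -0.05292731690242517 q [-0.8224  0.8421  0.2481  1.6395 -0.2888  0.6951 -2.0549] F [ 0.6102  0.0331 -0.7834] T [ 0.0238  0.0433 -0.0016] w 0.08554803408622075 0.0
[-0.0023  0.0025  0.6314] [-0.     -0.0004 -0.0003]
```

View pics/w1o.png

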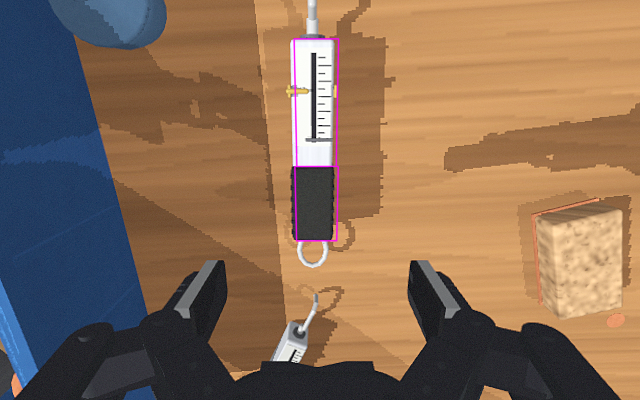

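The overlay agrees along the scale, and the actual scale is about 2–3 mm further left (grip centre px 313). The pointer is at (317,140) and the clip at (297,91), about 33 mm apart. I'll descend with a 2 mm correction and grip.

Call:
jog_arm --moves '[{"offset": [0, -0.008, 0.3], "angular": [0, 0, 0]}, {"offset": [0, -0.008, 0.3], "angular": [0, 0, 0]}, {"offset": [0, -0.008, 0.5], "angular": [0, 0, 0]}, {"offset": [0, -0.008, 0.55], "angular": [0, 0, 0]}, {"offset": [0, -0.008, 0.59], "angular": [0, 0, 0]}, {"offset": [0, -0.008, 0.625], "angular": [0, 0, 0]}, {"offset": [0, -0.008, 0.625], "angular": [0, 0, 0]}, {"offset": [0, -0.008, 0.625], "angular": [0, 0, 0]}]'

```text
t: 4.12
eef_pos: [0.4535, 0.3422, 0.0076]
tool_rot: [-3.14, 0.079, -0.002]
ft_force: [0.5, -0.5, 0.3]
grip_width: 0.0855
finger_force: 0.0
```

Call:
jog_arm --moves '[{"offset": [0, 0, 0], "angular": [0, 0, 0]}, {"offset": [0, 0, 0], "angular": [0, 0, 0]}, {"offset": [0, 0, 0], "angular": [0, 0, 0]}, {"offset": [0, 0, 0], "angular": [0, 0, 0]}, {"offset": [0, 0, 0], "angular": [0, 0, 0]}, {"offset": [0, 0, 0], "angular": [0, 0, 0]}, {"offset": [0, 0, 0], "angular": [0, 0, 0]}, {"offset": [0, 0, 0], "angular": [0, 0, 0]}, {"offset": [0, 0, 0], "angular": [0, 0, 0]}, {"offset": [0, 0, 0], "angular": [0, 0, 0]}]' --grip 255

```text
t: 4.95
eef_pos: [0.4529, 0.3422, 0.0068]
tool_rot: [-3.14, 0.078, -0.0]
ft_force: [-1.7, -0.0, 8.4]
grip_width: 0.0321
finger_force: 60.7
```

Call:
jog_arm --moves '[{"offset": [0, 0, -0.1], "angular": [0, 0, 0]}, {"offset": [0, 0, -0.25], "angular": [0, 0, 0]}, {"offset": [0, 0, -0.45], "angular": [0, 0, 0]}, {"offset": [0, 0, -0.65], "angular": [0, 0, 0]}, {"offset": [0, 0, -0.85], "angular": [0, 0, 0]}, {"offset": [0, 0, -1], "angular": [0, 0, 0]}, {"offset": [0, 0, -1], "angular": [0, 0, 0]}, {"offset": [0, 0, -1], "angular": [0, 0, 0]}]'

```text
t: 5.62
eef_pos: [0.4529, 0.3423, 0.2073]
tool_rot: [-3.139, 0.078, -0.002]
ft_force: [-0.5, -0.1, -4.5]
grip_width: 0.0323
finger_force: 60.7
```

```bash
python3 - <<'E'
from h import *
f=grab('wrist','w2'); cv2.imwrite('pics/w2c.png',f['image'])
E
python3 plan.py .47,.15,.23,.1 .474,-.071,.23,.1 .474,-.071,.16,.1
```

```text
t 5.67 p [0.4524 0.342  0.2059] yaw -0.04971806786224108 q [-0.8509  0.7455  0.2934  1.5555 -0.258   0.8795 -2.0862] F [ 0.0794  0.2949 -4.617 ] T [ 0.0293  0.1761 -0.0441] w 0.03248123162645686 60.70508122444153
[ 0.1353  0.9544 -0.1205] [ 0.      0.0002 -0.0477]
[ 0.2102  2.0571 -0.1205] [ 0.      0.0002 -0.0477]
[0.2105 2.0571 0.2295] [ 0.      0.0002 -0.0477]
```

View pics/w2c.png

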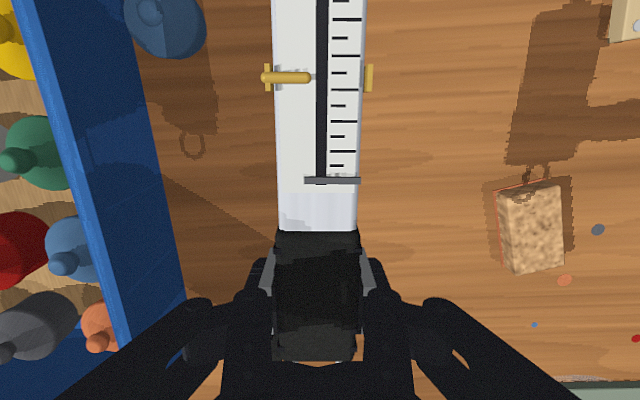

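Run:
```python
from h import *
f=load('w2'); c=np.array([.4524,.342]); a=-.0497
u=np.array([np.cos(a),np.sin(a)]); n=np.array([-u[1],u[0]])
def L(uv,z): d=atz(f,uv,z)[:2]-c; return (d@u*1000).round(1),(d@n*1000).round(1)
zt=.2059+.0132
for nm,uv,h in [('gripfront',(318.5,231),.0205),('pointer',(332,181),.022),('clip',(290,77),.022),('edgeL0',(273,5),.02),('edgeL1',(279,228),.02),('edgeR0',(367,5),.02),('edgeR1',(358,228),.02)]:
    print(nm,L(uv,zt+h))
```

```text
gripfront (np.float64(31.9), np.float64(-1.5))
pointer (np.float64(52.2), np.float64(-6.3))
clip (np.float64(87.3), np.float64(7.9))
edgeL0 (np.float64(108.1), np.float64(12.8))
edgeL1 (np.float64(32.9), np.float64(13.8))
edgeR0 (np.float64(108.1), np.float64(-16.4))
edgeR1 (np.float64(33.0), np.float64(-16.8))
```

Clip is at 35 mm and the scale sits level and centred in the gripper: grip centre 1 mm ahead of the TCP and 13 mm above it. I'll carry it over now.

Call:
jog_arm --moves '[{"offset": [0.1, 0.15, 0], "angular": [0, 0, -0.047]}, {"offset": [0.1, 0.35, 0], "angular": [0, 0, -0.047]}, {"offset": [0.1, 0.55, 0], "angular": [0, 0, -0.047]}, {"offset": [0.1, 0.75, 0], "angular": [0, 0, -0.047]}, {"offset": [0.1, 0.92, 0], "angular": [0, 0, -0.047]}, {"offset": [0.1, 1, 0], "angular": [0, 0, -0.047]}, {"offset": [0.1, 1, 0], "angular": [0, 0, -0.047]}, {"offset": [0.1, 1, 0], "angular": [0, 0, -0.047]}]'

```text
t: 6.33
eef_pos: [0.4624, 0.1406, 0.2053]
tool_rot: [3.138, 0.151, -0.003]
ft_force: [0.6, 0.7, -4.0]
grip_width: 0.0322
finger_force: 61.0
```

```bash
python3 plan.py .473,-.071,.206,.1 .473,-.071,.14,.1
```

```text
t 6.33 p [0.4624 0.1406 0.2053] yaw 0.0962206577741206 q [-0.476   0.6235  0.2007  1.8482 -0.1842  0.69   -1.6439] F [ 0.5869  0.7389 -4.0193] T [0.0929 0.1291 0.0001] w 0.03222667542461819 60.96441149711609
[-0.049   1.0579 -0.003 ] [ 0.0001  0.0007 -0.0012]
[-0.0483  1.0578  0.327 ] [ 0.0001  0.0007 -0.0012]
```

Call:
jog_arm --moves '[{"offset": [-0.05, 0.15, 0], "angular": [0, 0, -0.001]}, {"offset": [-0.05, 0.35, 0], "angular": [0, 0, -0.001]}, {"offset": [-0.05, 0.55, 0], "angular": [0, 0, -0.001]}, {"offset": [-0.05, 0.75, 0], "angular": [0, 0, -0.001]}, {"offset": [-0.05, 0.92, 0], "angular": [0, 0, -0.001]}, {"offset": [-0.05, 1, 0.1], "angular": [0, 0, -0.001]}, {"offset": [-0.05, 1, 0.2], "angular": [0, 0, -0.001]}, {"offset": [-0.05, 1, 0.3], "angular": [0, 0, -0.001]}, {"offset": [-0.05, 1, 0.3], "angular": [0, 0, -0.001]}, {"offset": [-0.05, 1, 0.3], "angular": [0, 0, -0.001]}]'

```text
t: 7.17
eef_pos: [0.4721, -0.0579, 0.1456]
tool_rot: [-3.137, -0.16, 0.004]
ft_force: [-0.2, 0.1, -1.8]
grip_width: 0.0323
finger_force: 61.1
```

```bash
python3 plan.py .473,-.071,.14,.1
python3 - <<'E'
from h import *
z=lambda im,k:cv2.resize(im,None,fx=k,fy=k,interpolation=cv2.INTER_CUBIC)
T=grab('top','t3'); S=grab('side','s3'); 
o=np.zeros((600,800,3),np.uint8)
o[:,:400]=z(T['image'][125:225,300:400],6)[:,100:500]
o[:480,400:]=z(S['image'][150:246,250:330],5)[:480]
cv2.imwrite('pics/c3.png',o)
E
```

```text
t 7.17 p [ 0.4721 -0.0579  0.1456] yaw 0.10201846878464126 q [-0.0091  0.7099  0.1135  1.9434 -0.1556  0.4991 -1.2546] F [-0.2133  0.0925 -1.8044] T [-0.0013  0.1332 -0.0085] w 0.032282382678034086 61.13277554512024
[-0.0021  0.0655  0.028 ] [-0.0003  0.0008  0.0006]
```

View pics/c3.png

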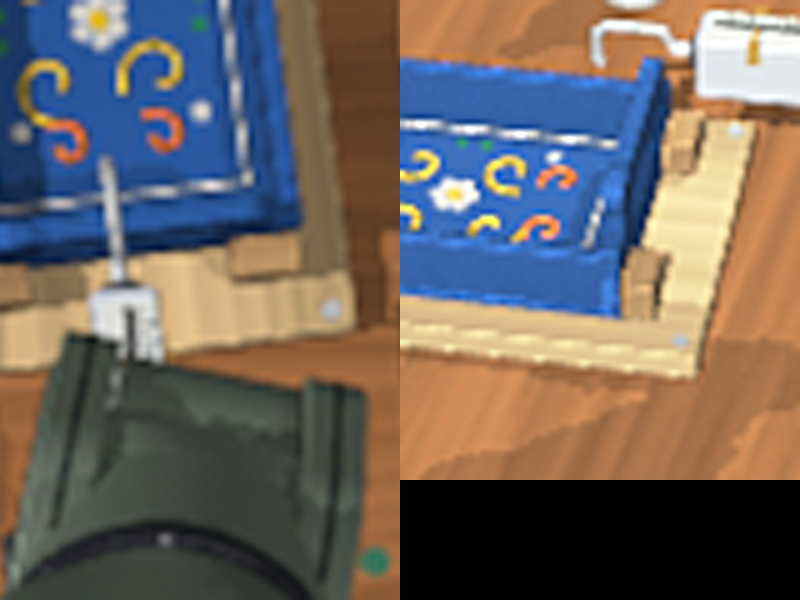

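Run:
```python
from h import *
from fit import place
np.set_printoptions(precision=1,suppress=True)
T=load('t3');S=load('s3'); p=np.array([.4721,-.0579,.1456]); a=.102
g=p+[.001*np.cos(a),.001*np.sin(a),.0132]
P=[(180,0,17),(180,0,-15),(139,0,17),(118,-15,20),(118,15,20),(118,15,-20)]
W=place([g[0],g[1],a],P,g[2])
q=proj(T,W); print('top',np.c_[(q[:,0]-300+.5)*6-.5-100,(q[:,1]-125+.5)*6-.5])
q=proj(S,W); print('side',np.c_[(q[:,0]-250+.5)*5-.5+400,(q[:,1]-150+.5)*5-.5])
pt=[.7457,-.0439,.0986]
W=place(pt,[(-120,-55,83),(-108,-55,83),(-120,55,83),(-108,55,83),(-120,85,45)],.018)
q=proj(S,W); print('rail side',np.c_[(q[:,0]-250+.5)*5-.5+400,(q[:,1]-150+.5)*5-.5])
```

```text
top [[101.  149.3]
 [ 99.6 162.1]
 [112.  239.5]
 [151.3 281.1]
 [ 84.2 289. ]
 [ 83.  300.8]]
side [[593.2  21.6]
 [595.5  67.2]
 [664.9  28.4]
 [706.4  12.1]
 [697.1  43.3]
 [698.  100.6]]
rail side [[666.7  61.1]
 [647.1  59.2]
 [630.5 175.5]
 [609.7 173.4]
 [622.1 260.2]]
```

The hook sits where predicted, about 1 mm short and 2–3 mm to the right. I'll shift 11 mm sideways and lower it over the rail in small steps.

Call:
jog_arm --moves '[{"offset": [0.001, 0.056, 0], "angular": [0, 0, 0]}, {"offset": [0.001, 0.056, 0.06], "angular": [0, 0, 0]}, {"offset": [0.001, 0.056, 0.12], "angular": [0, 0, 0]}, {"offset": [0.001, 0.056, 0.17], "angular": [0, 0, 0]}, {"offset": [0.001, 0.056, 0.2], "angular": [0, 0, 0]}, {"offset": [0.001, 0.056, 0.22], "angular": [0, 0, 0]}, {"offset": [0.001, 0.056, 0.24], "angular": [0, 0, 0]}, {"offset": [0.001, 0.056, 0.24], "angular": [0, 0, 0]}]'

```text
t: 7.93
eef_pos: [0.4738, -0.0699, 0.0982]
tool_rot: [-3.138, -0.159, 0.0]
ft_force: [-1.3, -0.5, -3.0]
grip_width: 0.0322
finger_force: 61.2
```

```bash
python3 plan.py .4734,-.069,.079,.1
```

```text
t 7.93 p [ 0.4738 -0.0699  0.0982] yaw 0.10097514479158572 q [ 0.0336  0.7999  0.083   1.9742 -0.1638  0.3738 -1.2256] F [-1.3287 -0.502  -3.0174] T [-0.046   0.158  -0.0253] w 0.03220882415480859 61.19647979736328
[-0.0014 -0.0049  0.096 ] [-0.      0.      0.0003]
```

Call:
jog_arm --moves '[{"offset": [-0.001, -0.005, 0.03], "angular": [0, 0, 0]}, {"offset": [-0.001, -0.005, 0.06], "angular": [0, 0, 0]}, {"offset": [-0.001, -0.005, 0.08], "angular": [0, 0, 0]}, {"offset": [-0.001, -0.005, 0.095], "angular": [0, 0, 0]}, {"offset": [-0.001, -0.005, 0.095], "angular": [0, 0, 0]}, {"offset": [-0.001, -0.005, 0.095], "angular": [0, 0, 0]}, {"offset": [-0.001, -0.005, 0.095], "angular": [0, 0, 0]}]'

```text
t: 8.52
eef_pos: [0.4735, -0.0689, 0.0794]
tool_rot: [-3.138, -0.158, -0.0]
ft_force: [0.1, -0.7, -2.9]
grip_width: 0.0321
finger_force: 61.2
```

```bash
python3 plan.py .4734,-.069,.079,.1
python3 - <<'E'
from h import *
z=lambda im,k:cv2.resize(im,None,fx=k,fy=k,interpolation=cv2.INTER_CUBIC)
T=grab('top','t4'); S=grab('side','s4'); W=grab('wrist','w4')
o=np.zeros((600,800,3),np.uint8)
o[:400,:300]=z(T['image'][125:225,310:385],4)
o[:400,300:]=z(S['image'][150:230,230:330],5)[:400]
o[400:,:640]=W['image'][:200]
cv2.imwrite('pics/c4.png',o)
E
```

```text
t 8.52 p [ 0.4735 -0.0689  0.0794] yaw 0.10089353341492842 q [ 0.0378  0.836   0.072   1.9872 -0.1687  0.3239 -1.2237] F [ 0.1153 -0.7157 -2.8716] T [0.0287 0.1764 0.0264] w 0.032110842476383336 61.229796409606934
[-0.0004  0.0005  0.0021] [-0.     -0.      0.0003]
```

View pics/c4.png

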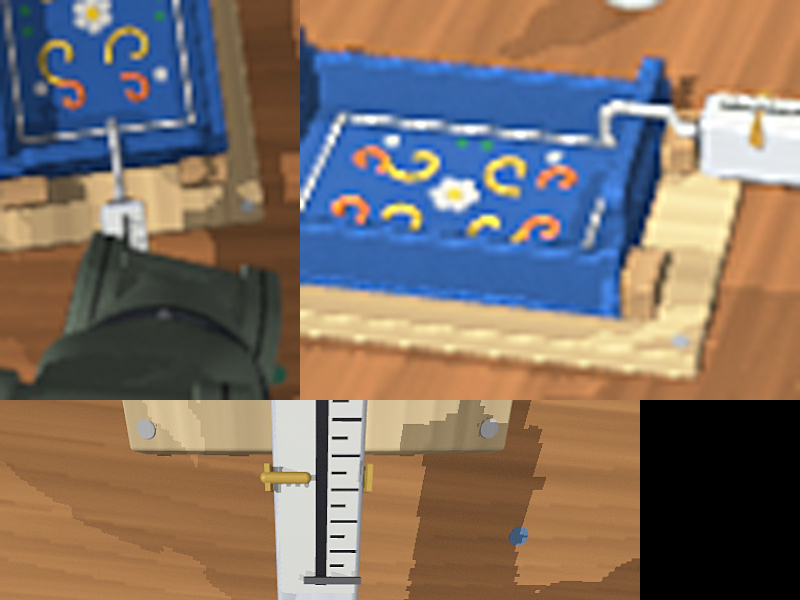

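The side view shows the hook straddling the rail: riser outside, tip inside at c4 (606,140), and the pointer still in. Now I'll pull gently by 30 mm, about 8 mm of which is slack.

Call:
jog_arm --moves '[{"offset": [-0.01, 0, 0], "angular": [0, 0, 0]}, {"offset": [-0.025, 0, 0], "angular": [0, 0, 0]}, {"offset": [-0.04, 0, 0], "angular": [0, 0, 0]}, {"offset": [-0.055, 0, 0], "angular": [0, 0, 0]}, {"offset": [-0.07, 0, 0], "angular": [0, 0, 0]}, {"offset": [-0.085, 0, 0], "angular": [0, 0, 0]}, {"offset": [-0.1, 0, 0], "angular": [0, 0, 0]}, {"offset": [-0.115, 0, 0], "angular": [0, 0, 0]}, {"offset": [-0.13, 0, 0], "angular": [0, 0, 0]}, {"offset": [-0.14, 0, 0], "angular": [0, 0, 0]}, {"offset": [-0.15, 0, 0], "angular": [0, 0, 0]}, {"offset": [-0.15, 0, 0], "angular": [0, 0, 0]}]'

```text
t: 9.67
eef_pos: [0.4442, -0.0719, 0.0795]
tool_rot: [3.137, 0.159, 0.003]
ft_force: [8.9, 1.4, -4.6]
grip_width: 0.0323
finger_force: 61.1
```

```bash
cat > ptr.py <<'E'
from h import *
from station import ctrl
def rows(f):
    "rows of the pointer (dark, right part of the face, widest dark run) and of the brass finger"
    im=f['image'].astype(int); g=im.sum(2)/3
    L=g[:225,308:314].mean(1)   # face strip left of the slot: white, clip covers part, pointer dark
    R=g[:225,342:358]           # tick strip
    dark=np.where((L<150)&(R.mean(1)<150))[0]
    b=im[:225,285:305]; y=np.where(((b[:,:,2]-b[:,:,0]).mean(1)>60))[0]
    return dark,y
def run(fn):
    f=grab('wrist',fn); o=ctrl.observe(); d,y=rows(f); p=o['eef_pos']; Rm=R.from_rotvec(o['tool_rot']).as_matrix()
    z=p[2]+.0352; u=Rm[:2,0]/np.linalg.norm(Rm[:2,0])
    print('rows',d,y,'F',o['ft_force'].round(2),'p',p.round(4),'w',round(o['grip_width'],4))
    X=lambda uv:1000*(atz(f,uv,z)[:2]-p[:2])@u
    print('pointer',X((332,d.mean())),'clip',X((290,y.mean())))
if __name__=='__main__':
    import sys; f=load('w4'); print(rows(f)); run(sys.argv[1])
E
python3 ptr.py w5
```

```text
(array([177, 178, 179, 180, 181, 182, 183]), array([72, 73, 74, 75, 76, 77, 78, 79, 80, 81, 82]))
rows [111 112 113 114 115 116 117 118] [72 73 74 75 76 77 78 79 80 81 82] F [ 9.19  0.65 -5.05] p [ 0.4444 -0.0719  0.0795] w 0.0324
pointer 74.64169974727194 clip 86.29847152601278
```

The pointer is 11.7 mm short of the clip, and 9 N matches about 22 mm of rod. I'll pull 9 mm more and check again.

Call:
jog_arm --moves '[{"offset": [-0.008, 0, 0], "angular": [0, 0, 0]}, {"offset": [-0.016, 0, 0], "angular": [0, 0, 0]}, {"offset": [-0.024, 0, 0], "angular": [0, 0, 0]}, {"offset": [-0.032, 0, 0], "angular": [0, 0, 0]}, {"offset": [-0.04, 0, 0], "angular": [0, 0, 0]}, {"offset": [-0.045, 0, 0], "angular": [0, 0, 0]}, {"offset": [-0.045, 0, 0], "angular": [0, 0, 0]}, {"offset": [-0.045, 0, 0], "angular": [0, 0, 0]}]'

```text
t: 10.38
eef_pos: [0.436, -0.0728, 0.0795]
tool_rot: [3.137, 0.159, 0.005]
ft_force: [10.0, 0.8, -4.7]
grip_width: 0.0324
finger_force: 61.0
```

```bash
python3 ptr.py w6
```

```text
(array([177, 178, 179, 180, 181, 182, 183]), array([72, 73, 74, 75, 76, 77, 78, 79, 80, 81, 82]))
rows [85 86 87 88 89 90 91] [72 73 74 75 76 77 78 79 80 81 82] F [11.27  1.3  -3.89] p [ 0.436  -0.0728  0.0795] w 0.0322
pointer 83.0974921116341 clip 86.42967787789165
```

Call:
jog_arm --moves '[{"offset": [-0.006, 0, 0], "angular": [0, 0, 0]}, {"offset": [-0.012, 0, 0], "angular": [0, 0, 0]}, {"offset": [-0.016, 0, 0], "angular": [0, 0, 0]}, {"offset": [-0.016, 0, 0], "angular": [0, 0, 0]}, {"offset": [-0.016, 0, 0], "angular": [0, 0, 0]}, {"offset": [-0.016, 0, 0], "angular": [0, 0, 0]}, {"offset": [-0.016, 0, 0], "angular": [0, 0, 0]}, {"offset": [-0.016, 0, 0], "angular": [0, 0, 0]}]'

```text
t: 11.1
eef_pos: [0.433, -0.073, 0.0795]
tool_rot: [3.137, 0.159, 0.006]
ft_force: [12.4, 1.5, -4.6]
grip_width: 0.0321
finger_force: 61.0
```

```bash
python3 ptr.py w7
python3 - <<'E'
from h import *
z=lambda im,k:cv2.resize(im,None,fx=k,fy=k,interpolation=cv2.INTER_CUBIC)
S=grab('side','s7'); W=load('w7')
o=np.zeros((600,800,3),np.uint8)
o[:,:400]=z(W['image'][0:300,220:420],2); o[:500,400:]=z(S['image'][140:240,250:330],5)
cv2.imwrite('pics/c7.png',o)
E
```

```text
(array([177, 178, 179, 180, 181, 182, 183]), array([72, 73, 74, 75, 76, 77, 78, 79, 80, 81, 82]))
rows [74 75 76 77 78 79 80 81] [72 73 74 75 76 77 78 79 80 81 82] F [11.37  1.08 -5.92] p [ 0.433  -0.0731  0.0795] w 0.0323
pointer 86.29583296614365 clip 86.44320026228368
```

View pics/c7.png

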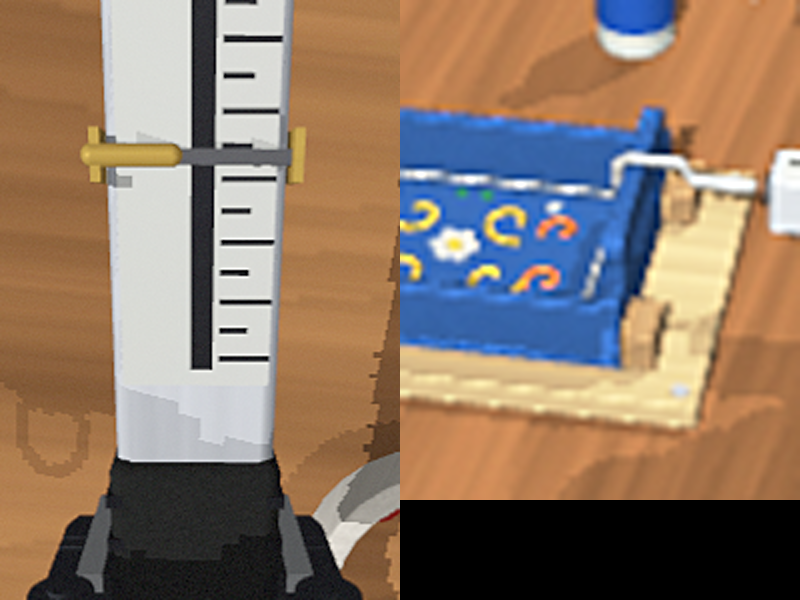

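The pointer bar lines up with the brass finger (c7 rows about 155), the hook is on the rail at (640,165), and the scale is clear of the bench. I'll hand it in.

```bash
python3 -c "
from station import ctrl
print(ctrl.job_done())"
```

```text
the job is handed in; nothing more can be done
None
```

The job is handed in: the scale is held level in the gripper off the bench, its hook pulling on the middle of the near rail with about 12 N and the pointer within about 0.2 mm of the brass clip by the wrist camera; the hand-in gave no verdict.

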